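# Close the hinged sensor box and show its seam to the inspection camera

### The arm

A 6-joint arm with a two-finger parallel gripper is mounted at the origin on the work surface. World frame = base frame: x ahead of the robot, y to its left, z up, the work surface at z = 0. Lengths are in m, angles in rad, forces in N, time in s.
With the tool pointing down it reaches from about 0.275 to 0.825 m from the base axis. Payload 4.9 kg.
Tool frame: the origin (TCP) lies midway between the tips of the shut fingers; the grasp point (between the pads) lies 19 mm behind it (grip_point_offset is the distance from the TCP to the grasp point, in m); z points along the fingers, x is the direction in which the jaws open and shut, and the axes are right-handed (so a half turn about z gives the same grasp; the last joint's range is limited). The gripper opens to 85 mm and grips with 20 to 120 N. Pads are 22 mm wide; open, the fingers measure 114 mm over their backs; the gripper's body (76 mm by 85 mm) begins 54 mm behind the grasp point. The pads swing forward as they close: fully open they stand 13 mm farther back than shut.
Start: joints at [0.967, 0.326, -0.193, 1.052, 0, 1.437], TCP at [0.249, 0.49, 0.231] pointing down, gripper open.
Joint ranges: [-2.65, 2.65], [-0.97, 1.79], [-1.3, 1.35], [-1.93, 2.1], [-1.47, 1.37], [-3.14, 3.14]. Speed limits (rad/s): [2.57, 2.57, 3.14, 3.14, 3.14, 3.14].

### API

Orientations are given as a rotation vector (axis times angle).
In Python, from cell import * gives the robot as it stands. Calls block until the motion is done:
- movep(position, orientation): joint-space move of the TCP to a pose.
- move_l(position, velocity=0.15, rot=None, until_force=None): straight line of the TCP; rot=None keeps the orientation; velocity is the mean speed in m/s. With until_force (N) it stops when the force on the tool has changed by that much, and returns True; else False.
- set_joints(angles): joint-space move.
- let_go() and grab(newtons=None): open the fingers fully, or close them until they stop; newtons is the grip in N (None keeps the last).
- sleep(seconds).
- ik(position, orientation): joint angles nearest the present ones, or None.
- get_state(): the state.
- grab_frame(name): name is "scene" or "top" or "wrist"; returns a dict with "img" (420x560x3 uint8, red, green, blue), "fx", "fy", "cx", "cy" (pixels), "cam_to_world" (4x4, takes a point from camera to world coordinates); the wrist camera has in their place "T_tool_cam" (4x4, takes a point from camera to tool coordinates, whose origin is the TCP and whose axes are the tool frame's). Camera axes: x right, y down, z forward; pixel columns grow to the right and rows downward; lengths in m; the calibration is good to about 2 mm. A picture is of the moment at which its call begins: read the wrist's pose just before it. There is no depth.
A pose or a line that the arm cannot do raises MotionError and nothing moves.
- sign_off(): hands the job in, once; it reports no verdict.
Trained networks look in the newest picture that a camera, given by its name, has taken for a name from the list of things; names that differ only in an ending like _2 or _b are one class to them, and where a whole thing is asked for, a point or a joint stands for the part that bears it (a point fixed in the world has none). Each returns a list of dicts, best first, with "score" (0 to 1); they miss things now and then, are a little off and sometimes report something else, mostly with a low value. They report only what shows in the picture. A call takes as long as a camera call. They do not tell look-alikes from the thing itself.
- spot_in(camera, name): "centre" ([column, row] in pixels, amid what is visible of it).
- silhouettes(camera, name): "mask" (420x560 bool, what is visible of it) and "centre" ([column, row] in pixels, amid what is visible of it).
- tip_of(camera, name): "centre" ([column, row] in pixels: a listed point, or the origin of a listed thing).
The state is a dict: "clock": time; "q": joint angles; "joint_velocities": joint speeds; "tau": joint torques, N m; "position": TCP position; "eef_rot": TCP orientation; "contact_force": force on the tool from outside, world axes, zero at the start; "wrist_torque": the same for the moment, N m; "finger_gap": opening from 0.0 (shut) to 1.0 (fully open).
Only numpy, scipy, OpenCV 4.12 (cv2) and the standard library are available. Lean on these libraries where they do the work, as an engineer would, in place of code of your own. Each camera call takes 0.05 s, during which the arm holds its last target. There are 200 camera calls.

### The job

Swing the lid of the small hinged box fully shut while the box sits in its nest, so that the two halves meet edge to edge, then pick the closed box out of the nest and present it to the inspection camera: lid side up, the front face with the thumb lip looking squarely into the lens, the middle of that face's seam centred on the lens axis 120 mm in front of the lens glass. Finish while still holding it there, motionless, and do not let go; touch neither the camera nor its stand, and leave the flange, the motor and the screwdriver where they are.

Things in the scene. Friction and masses are not known exactly. Their poses are not given: they have to be found in the camera images.
- case_mid (a point): Centre of the closed box, 20 mm above its underside. Loose grey plastic sensor box, hinged along its back: 72 mm from back to front (x), 56 mm wide along the hinge (y), 40 mm high closed (base half 22, lid half 18; walls 3). x points from the hinge to the front (thumb lip side), y along the hinge, z up through the lid. The side faces, 56 mm apart, are flat and free for gripping.
- seam (a point): The point to show: middle of the seam on the box's front face, 36 mm in front of case_mid and 2 mm above it. Axes as the box. The thumb lip (24 mm wide, 5 mm deep, 4 mm high) stands out of the lid 6 mm above this point.
- case_lid (a joint): Opening angle of the lid, rad: 0 shut, rims touching; grows as the lid swings up and back, limit 1.9; starts at 1.2 to 1.7. The hinge line runs along the box's y, 40 mm behind case_mid and 2 mm above it. The hinge is stiff (0.035 Nm of friction): the lid stays where it is left and yields to about 1 N at its edge; no catch to overcome.
- lid_edge (a point): On the lid: middle of its front wall's outer face, half-way up its 18 mm height, 76 mm from the hinge line. Shut, it lies over the seam; open, it is at the upper end of the raised lid. x runs from the hinge to this edge, z out through the lid's outer (top) face, 9 mm from this point.
- case: The box as a whole, origin at the centre of its underside, axes as case_mid. Base 90 to 150 g with a green circuit board inside, lid 45 g. It stands in the nest, its underside 28 mm above the table.
- nest: Fixed aluminium nest, base plate 118 x 104 x 10 mm; origin on the table under its centre, axes as the box. Two rails carry the box 28 mm above the table; low locators (tops at 36 mm, 1.5 mm play) stand at front and back and at the corners of the sides. The middle 52 mm of each side of the box is open down to the base plate for fingers.
- camera: Inspection camera head with lens and ring light (76 mm across) on a post; origin at the centre of the front lens glass. x points backwards along the lens axis, from the scene into the camera; y is level, z upwards. The lens looks 0.32 rad (18 degrees) below level. A box rightly presented has its axes parallel to these, same way round. The head reaches 110 mm behind the glass. Fixed; height varies.
- view_point (a point): The point in the air on the lens axis, 120 mm in front of the lens glass, where the middle of the seam is to be held; 185 to 235 mm above the table. Axes as the camera.
- station: Fixed stand of the camera: 90 x 90 mm foot and 25 mm post, 382 mm high, 225 mm from the origin along x. Origin on the table plumb under the view point; x points level from there to the post.
- flange: Bystander: turned aluminium flange, 68 mm across, 26 mm high, loose; origin at the centre of its underside.
- motor: Bystander: small square motor, 42 x 42 mm, 64 mm high with its upright shaft, loose; origin at the centre of its underside.
- driver: Bystander: screwdriver, 170 mm long, lying loose along its x axis.
Mind the look-alikes: they are no part of the job. Leave any orange or turquoise look-alike of the nest alone.

How it is judged:
By the outcome, as a careful person would: the job done as asked, in the order asked, and still so for the second after the job is handed in, while the arm keeps its last pose, push and grip.
It also fails if it takes over 48 s, if anything falls off the work surface, if the arm or the gripper's body presses on something with over 40 N, if the wrist force passes 120 N, or if a joint passes its speed limit or range.

## Working session

There is one attempt and no reset: what is moved stays moved. The work goes in short steps, each a Python script; the robot and the scene stay as the last script left them, time stands still between calls to the robot, and variables do not carry over. Pictures are saved under pics/ and viewed, about 8 in all and at most 12, crops included, and the job is handed in when it is done.

```bash
mkdir -p pics; ls; python3 - <<'E'
from cell import *
import cv2,numpy as np
fs={}
for c in ("scene","top"):
    f=grab_frame(c); fs[c]=f
    cv2.imwrite(f"pics/{c}0.png",f["img"][...,::-1])
    print(c,f["fx"],f["fy"],f["cx"],f["cy"],np.round(f["cam_to_world"],4).tolist())
    for n in ("case","nest","camera","view_point","station","case_mid","seam","lid_edge","flange","motor","driver"):
        print(n,[(np.round(d["centre"],1).tolist(),round(d["score"],2)) for d in tip_of(c,n)][:4])
print(get_state())
E
```

```text
pics
scene 381.7646105782553 381.7646105782553 279.4587030032788 204.1962183310263 [[-0.116, 0.8253, -0.5527, 1.1751], [0.9932, 0.0948, -0.0668, 0.0669], [-0.0028, -0.5567, -0.8307, 0.9581], [0.0, 0.0, 0.0, 1.0]]
case [([209.8, 223.6], 0.77)]
nest [([193.9, 285.3], 0.94), ([272.4, 247.9], 0.86), ([231.8, 172.6], 0.73), ([135.0, 247.7], 0.68)]
camera [([352.3, 222.7], 0.92)]
view_point []
station []
case_mid [([211.6, 220.2], 0.79)]
seam [([209.4, 229.3], 0.57)]
lid_edge [([205.9, 195.1], 0.66)]
flange [([275.6, 176.2], 0.88)]
motor [([394.1, 228.1], 0.75)]
driver [([157.2, 184.1], 0.73)]
top 386.16808627014035 386.16808627014035 282.8409671785588 210.93489083212143 [[-0.0248, -0.9971, 0.0715, 0.5435], [-0.9995, 0.0235, -0.0196, 0.0023], [0.0179, -0.072, -0.9972, 1.0358], [0.0, 0.0, 0.0, 1.0]]
case [([345.9, 199.9], 0.84)]
nest [([278.1, 184.5], 0.86), ([349.4, 134.4], 0.85), ([344.9, 199.8], 0.64), ([345.6, 273.4], 0.64)]
camera [([188.1, 153.1], 0.68)]
view_point []
station []
case_mid [([347.2, 201.2], 0.95)]
seam [([346.7, 186.7], 0.68), ([286.1, 278.6], 0.66), ([356.1, 207.6], 0.34)]
lid_edge [([345.4, 199.9], 0.71), ([358.9, 207.0], 0.7)]
flange [([286.5, 275.7], 0.76)]
motor []
driver [([427.1, 246.9], 0.85)]
{'clock': 1.2, 'q': array([ 9.66829524e-01,  3.26203391e-01, -1.92599489e-01,  1.05199484e+00,
        1.39642003e-05,  1.43661687e+00]), 'joint_velocities': array([-0.00216812,  0.00236155,  0.00025939,  0.00042055,  0.00051066,
       -0.00144226]), 'tau': array([-1.07156859e-03, -4.43333566e+01,  2.62758154e+01,  1.15931860e-03,
       -1.37575574e-05, -1.41704952e-06]), 'position': array([0.24897033, 0.49044406, 0.23127918]), 'eef_rot': array([-2.67744562e+00, -1.64341494e+00,  1.08754957e-05]), 'contact_force': array([-0.08578473, -0.47278292, -0.37840623]), 'wrist_torque': array([-0.02401884, -0.01712019, -0.0182212 ]), 'finger_gap': 0.9989703801106735}
```

View pics/scene0.png

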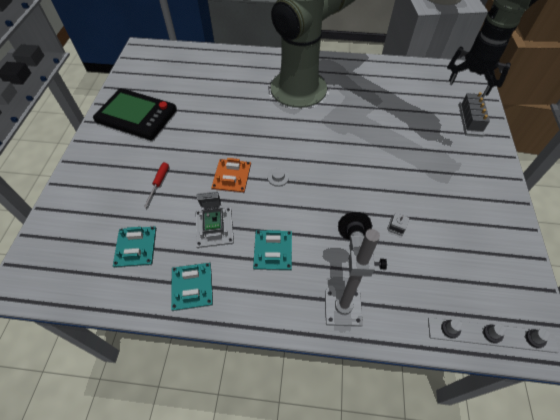

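View pics/top0.png

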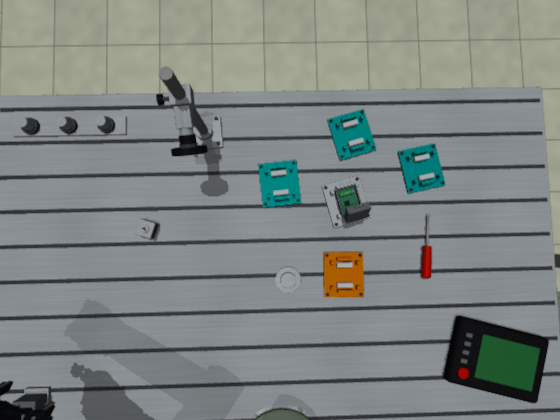

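```bash
cat > h.py <<'E'
from cell import *
import numpy as np, cv2
from scipy.spatial.transform import Rotation as R
def shot(c,save=None):
    """frame with world pose 'T'"""
    s=get_state(); f=grab_frame(c)
    if c=="wrist":
        W=np.eye(4); W[:3,:3]=R.from_rotvec(s["eef_rot"]).as_matrix(); W[:3,3]=s["position"]
        f["T"]=W@f["T_tool_cam"]
    else: f["T"]=np.array(f["cam_to_world"])
    if save: cv2.imwrite(f"pics/{save}.png",f["img"][...,::-1])
    return f
def ray(f,p):
    d=f["T"][:3,:3]@np.array([(p[0]-f["cx"])/f["fx"],(p[1]-f["cy"])/f["fy"],1]); return f["T"][:3,3],d/np.linalg.norm(d)
def at_z(f,p,z):
    o,d=ray(f,p); return o+d*(z-o[2])/d[2]
def tri(obs):
    A=np.zeros((3,3));b=np.zeros(3)
    for f,p in obs:
        o,d=ray(f,p);M=np.eye(3)-np.outer(d,d);A+=M;b+=M@o
    X=np.linalg.solve(A,b)
    return X,[np.linalg.norm(np.cross(X-ray(f,p)[0],ray(f,p)[1])) for f,p in obs]
def proj(f,X):
    c=np.linalg.inv(f["T"])@np.append(X,1); return np.array([f["cx"]+f["fx"]*c[0]/c[2],f["cy"]+f["fy"]*c[1]/c[2]])
def tip(c,n,k=3): return [(np.round(d["centre"],1),round(d["score"],2)) for d in tip_of(c,n)][:k]
def down(yaw):  # tool z down, tool x (jaws) along world direction yaw
    x=np.array([np.cos(yaw),np.sin(yaw),0]);z=np.array([0,0,-1.]);return R.from_matrix(np.c_[x,np.cross(z,x),z]).as_rotvec()
E
python3 - <<'E'
from h import *
s=shot("scene");t=shot("top");w=shot("wrist")
print(np.round(w["T_tool_cam"],3).tolist(),w["fx"],w["cx"],w["cy"])
for n,a,b in [("mid",(211.6,220.2),(347.2,201.2)),("case",(209.8,223.6),(345.9,199.9)),("lid",(205.9,195.1),(358.9,207)),("cam",(352.3,222.7),(188.1,153.1)),("flange",(275.6,176.2),(286.5,278))]:
    X,e=tri([(s,a),(t,b)]);print(n,np.round(X,4),np.round(e,4))
for n in("station","camera","motor"):
  for c in("scene","top"):
    print(n,c,[(np.round(d["centre"]),d["score"]) for d in spot_in(c,n)][:2])
print("foot top",at_z(t,(208,132),0.01),"motor",at_z(t,(147,228),.05))
print(down(0),get_state()["clock"])
E
```

```text
[[1.0, -0.001, -0.001, -0.0], [0.001, 0.952, 0.305, -0.078], [0.001, -0.305, 0.952, -0.144], [0.0, 0.0, 0.0, 1.0]] 337.3519419842516 279.30500861669464 209.19636243788685
mid [ 0.6372 -0.1889  0.0354] [0.0029 0.0029]
case [ 0.6424 -0.1912  0.0244] [0.0063 0.0063]
lid [ 0.6141 -0.1976  0.1249] [0.0011 0.0011]
cam [0.7262 0.1772 0.239 ] [0.0036 0.0036]
flange [ 0.4407 -0.0283  0.0112] [0.0053 0.0053]
station scene [(array([352., 270.]), 0.6)]
station top [(array([190., 122.]), 0.61), (array([359., 212.]), 0.56)]
camera scene [(array([355., 234.]), 0.94)]
camera top [(array([183., 122.]), 0.85)]
motor scene [(array([398., 225.]), 0.52)]
motor top [(array([149., 228.]), 0.68)]
foot top [0.83498377 0.17839369 0.01      ] motor [0.57895302 0.32837283 0.05      ]
[3.14159265 0.         0.        ] 1.65
```

```bash
cat >> h.py <<'E'
def tool(yaw,pitch):
    """jaws along level +y of frame 'yaw'; tool z = straight down tilted forward by pitch"""
    Y=R.from_euler("zy",[yaw,-pitch]).as_matrix()  # box frame pitched front-up
    return R.from_matrix(Y@np.array([[0,1,0],[1,0,0],[0,0,-1.]])).as_rotvec()
E
python3 - <<'E'
from h import *
import pickle
for p,pos in [(1.57,(.54,.177,.205)),(1.4,(.53,.177,.22)),(1.2,(.52,.177,.24)),(1,(.50,.177,.26))]:
    print(p,ik(pos,tool(0,p)))
for pos,r in [((.60,-.2,.26),tool(.26,0)),((.64,-.16,.24),tool(.26,0))]: print(ik(pos,r))
for p,pos in [(1.4,(.53,.177,.22)),(1.2,(.52,.177,.24)),(1,(.50,.177,.26))]:
    try: movep(pos,tool(0,p)); break
    except MotionError as e: print(e)
f=shot("wrist","w_cam1"); print(get_state()["clock"])
for n in("camera","view_point","station"): print(n,tip("wrist",n))
pickle.dump(f,open("w_cam1.pkl","wb"))
E
```

```text
1.57 None
1.4 None
1.2 None
1 [ 0.38024826 -0.09082243 -1.19288227 -0.49707251 -0.31762664  0.21269276]
[-0.43838664  0.46807702  0.09555192  1.19827123  0.         -0.69838664]
[-0.3567778   0.53094339  0.14698646  1.1868394   0.         -0.6167778 ]
the arm cannot take that pose within its joint ranges
the arm cannot take that pose within its joint ranges
3.1583
camera [(array([277.4, 264.9]), 0.66)]
view_point []
station []
```

View pics/w_cam1.png

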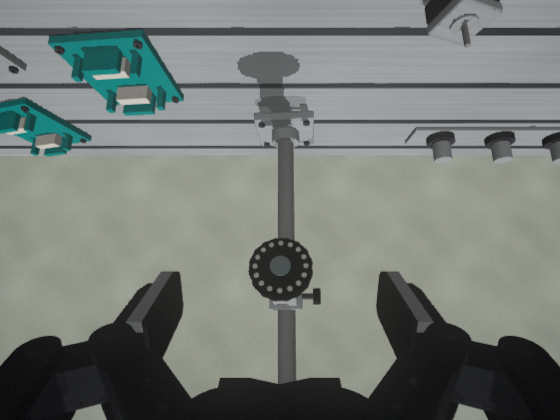

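```bash
python3 - <<'E'
from h import *
import pickle
P=[]
for i,(pos,yaw) in enumerate([((.48,.30,.27),-.3),((.50,.05,.27),.3)]):
    try: movep(pos,tool(yaw,.95))
    except MotionError as e: print(e,i); continue
    f=shot("wrist",f"w_cam{i+2}"); f["tip"]=tip("wrist","camera"); f["mask"]=[d["mask"] for d in silhouettes("wrist","camera")][:1]
    print(f["tip"]); P.append(f)
pickle.dump(P,open("w_cam23.pkl","wb"))
f1=pickle.load(open("w_cam1.pkl","rb"))
o=[(f1,(280,265))]+[(f,f["tip"][0][0]) for f in P if f["tip"]]
X,e=tri(o);print(X,e,[proj(f,X) for f,_ in o],get_state()["clock"])
a=[f["img"][180:400,100:460] for f in P]; cv2.imwrite("pics/c23.png",np.hstack(a)[...,::-1])
E
```

```text
[(array([210.7, 294.1]), 0.71)]
[(array([357.2, 289.9]), 0.77)]
[0.72758153 0.17634282 0.2348587 ] [np.float64(0.0011648131168726344), np.float64(0.002144944452703741), np.float64(0.0023028080976130803)] [array([278.98852217, 264.87819647]), array([210.7817593, 292.3071295]), array([357.34840551, 291.911003  ])] 5.2417
```

View pics/c23.png

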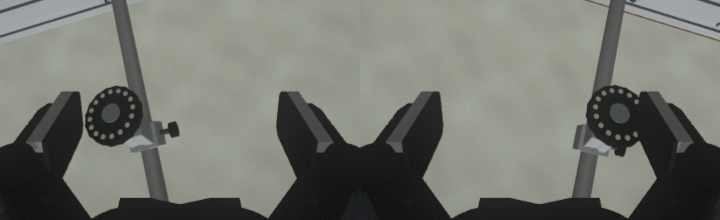

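```bash
python3 - <<'E'
from h import *
import pickle
from scipy.optimize import least_squares
f1=pickle.load(open("w_cam1.pkl","rb"));P=pickle.load(open("w_cam23.pkl","rb"))
F=[f1]+P; rows=[(list(range(170,232,6))+list(range(315,375,6)),286),(range(185,258,6),225),(range(185,258,6),350)]
def along(f,q,X0):  # X0=(x,y); post point whose projection has row q -> column
    a=proj(f,[*X0,.0]);b=proj(f,[*X0,.3]); return a[0]+(q-a[1])*(b[0]-a[0])/(b[1]-a[1])
obs=[]
for k,(f,(rs,c0)) in enumerate(zip(F,rows)):
    g=cv2.cvtColor(f["img"],cv2.COLOR_RGB2GRAY).astype(float)
    for r in rs:
        c0_=int(round(along(f,r,(.84,.178))))
        seg=g[r,c0_-30:c0_+31]; floor=np.percentile(seg,85); m=(seg<floor-30)
        idx=np.flatnonzero(m)
        if 8<len(idx)<26 and np.ptp(idx)<26: obs.append((k,r,c0_-30+(idx[0]+idx[-1])/2,len(idx)))
    o=[x for x in obs if x[0]==k]; print(k,len(o),o[:2],o[-2:])
res=least_squares(lambda p:[along(F[k],r,p)-c for k,r,c,_ in obs],(.84,.178),loss="soft_l1")
print("post",res.x,np.abs(res.fun).mean(),"per view",[np.mean([along(F[k],r,res.x)-c for kk,r,c,_ in obs if kk==k]) for k in range(3)])
L=np.array([.7275,.1763,.235]); d=res.x-L[:2]; print(np.linalg.norm(d),np.arctan2(d[1],d[0]))
# ring disc ellipse in each view vs predicted for yaw
for f,c in zip(F,[(280,265),(211,293),(359,293)]):
    g=cv2.cvtColor(f["img"],cv2.COLOR_RGB2GRAY); x,y=c
    p=g[y-40:y+41,x-40:x+41]; m=(p>130).astype(np.uint8)
    n,l,s,ce=cv2.connectedComponentsWithStats(m)
    leds=[ce[i]+[x-40,y-40] for i in range(1,n) if 3<s[i][4]<60 and 18<np.hypot(*(ce[i]-40))<30]
    print(len(leds), cv2.fitEllipse(np.array(leds,np.float32)) if len(leds)>5 else "")
t=shot("top")
print("foot at_z view1",[np.round(at_z(f1,p,.012),4).tolist() for p in [(254,119),(314,119),(311,146),(259,146)]])
E
python3 - <<'E'
import cv2
a=cv2.imread('pics/w_cam1.png')[80:320,200:380]; b=cv2.imread('pics/top0.png')[60:200,130:250]
cv2.imwrite('pics/z1.png',cv2.hconcat([cv2.resize(a,None,fx=2.4,fy=2.4,interpolation=2),cv2.resize(cv2.copyMakeBorder(b,0,100,0,0,0),None,fx=2.4,fy=2.4,interpolation=2)]))
E
```

```text
0 21 [(0, 170, np.float64(285.5), 16), (0, 176, np.float64(285.5), 16)] [(0, 363, np.float64(286.5), 18), (0, 369, np.float64(286.5), 18)]
1 12 [(1, 191, np.float64(220.5), 16), (1, 197, np.float64(222.0), 15)] [(1, 251, np.float64(233.0), 17), (1, 257, np.float64(234.0), 17)]
2 12 [(2, 191, np.float64(357.0), 19), (2, 197, np.float64(354.5), 16)] [(2, 251, np.float64(344.0), 17), (2, 257, np.float64(343.0), 17)]
post [0.83267451 0.18616606] 0.23845506684209694 per view [np.float64(-0.1703136731557877), np.float64(0.1834389548446088), np.float64(0.1342061928048821)]
0.10563625188423936 0.09353288148652626
0 
0 
0 
foot at_z view1 [[0.7917, 0.1388, 0.012], [0.7918, 0.2287, 0.012], [0.884, 0.2325, 0.012], [0.8839, 0.1409, 0.012]]
```

View pics/z1.png

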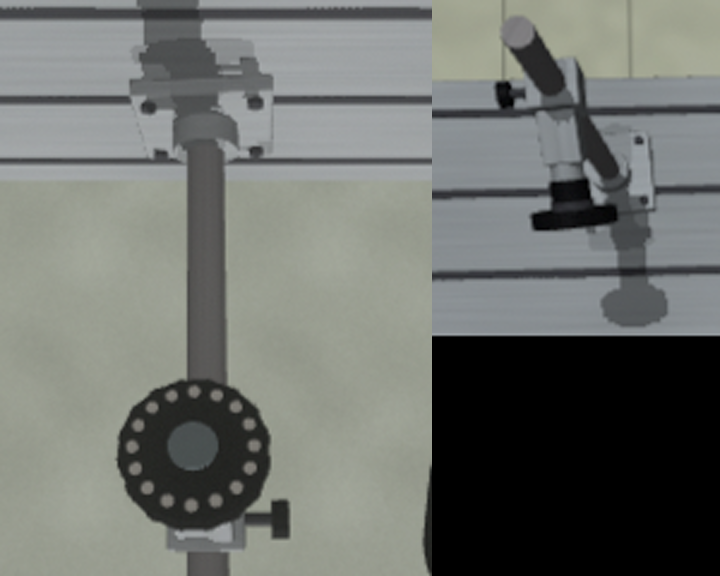

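```bash
cat > fitcam.py <<'E'
from h import *
import pickle
from scipy.optimize import least_squares
F=[pickle.load(open("w_cam1.pkl","rb"))]+pickle.load(open("w_cam23.pkl","rb"))
t=shot("top");s=shot("scene")
print("front foot edge",[np.round(at_z(F[0],p,.012),4).tolist() for p in [(254.2,114.2),(313.8,111.7)]])
lens=[(280.4,265.8),(210.9,293.3),(358.5,292.5)]
pts=[]
for k,rs in ((0,(170,230)),(1,(191,257)),(2,(191,257))):
    pts+=[(k,r,c) for r,c in zip(rs,((285.5,286),(220.5,234),(357,343))[k])]
def along(f,q,X0):
    a=proj(f,[*X0,.0]);b=proj(f,[*X0,.3]); return a[0]+(q-a[1])*(b[0]-a[0])/(b[1]-a[1])
def fun(p,full=False):
    L=p[:3];post=L[:2]+.1111*np.array([np.cos(p[3]),np.sin(p[3])])
    r=[]
    for f,c in zip(F,lens): r+=list(proj(f,L)-c)
    for k,q,c in pts: r.append(along(F[k],q,post)-c)
    r+=list((proj(t,L)-(188.4,152.3))/2)+[(p[3]-.092)/.03]
    return np.array(r)
x=least_squares(fun,[.727,.176,.235,.09]);print(x.x,np.round(x.fun,1))
L=x.x[:3];y=x.x[3];ax=R.from_euler("zy",[y,-.32]).as_matrix()[:,0]
print("view",L-.12*ax,"scene proj",proj(s,L))
E
python3 fitcam.py
python3 - <<'E'
from h import *
import pickle
P=[]
for i,pos in enumerate([(.60,-.20,.26),(.63,-.13,.24)]):
    movep(pos,tool(.26,0) if i==0 else tool(.0,0))
    f=shot("wrist",f"w_box{i}"); f["d"]={n:tip("wrist",n) for n in("case","nest","case_mid","seam","lid_edge")}
    print(f["d"]); P.append(f)
pickle.dump(P,open("w_box.pkl","wb"))
for n in("case","case_mid","seam","lid_edge"):
    if all(f["d"][n] for f in P): print(n,*tri([(f,f["d"][n][0][0]) for f in P]))
print(get_state()["clock"])
cv2.imwrite("pics/box.png",np.hstack([cv2.resize(f["img"],(400,300)) for f in P])[...,::-1])
E
```

```text
front foot edge [[0.7781, 0.1401, 0.012], [0.7715, 0.2264, 0.012]]
[0.72405493 0.17733906 0.23616374 0.08234396] [-0.5 -0.1 -0.2 -0.3  0.6  0.6  0.  -0.1  0.8  0.8 -1.5  0.2  0.9  1.
 -0.3]
view [0.61053264 0.16746895 0.19854366] scene proj [353.82900236 222.42568801]
{'case': [(array([279.1, 209.2]), 0.81)], 'nest': [(array([233.5, 321.1]), 0.97), (array([106.8, 224.6]), 0.93), (array([339.5,  39.4]), 0.84)], 'case_mid': [(array([276.5, 214.2]), 0.85), (array([280.8, 210.3]), 0.16)], 'seam': [(array([280.3, 244.5]), 0.7)], 'lid_edge': [(array([280.2, 212.9]), 0.74)]}
{'case': [(array([221.8, 188.5]), 0.57)], 'nest': [(array([377.5, 224. ]), 0.93), (array([ 63.6, 246.9]), 0.86), (array([219.9, 317.8]), 0.79)], 'case_mid': [(array([221.1, 191.9]), 0.63)], 'seam': [(array([230.2, 222.8]), 0.65)], 'lid_edge': []}
case [ 0.63884059 -0.1903501   0.03699069] [np.float64(0.0009525052232611021), np.float64(0.0009525052232610749)]
case_mid [ 0.64372438 -0.19149083  0.03784352] [np.float64(0.0004286469734726557), np.float64(0.00042864697347263397)]
seam [ 0.67064316 -0.18006698  0.05837903] [np.float64(5.4187216474087694e-05), np.float64(5.4187216474264514e-05)]
7.8
```

View pics/w_box0.png

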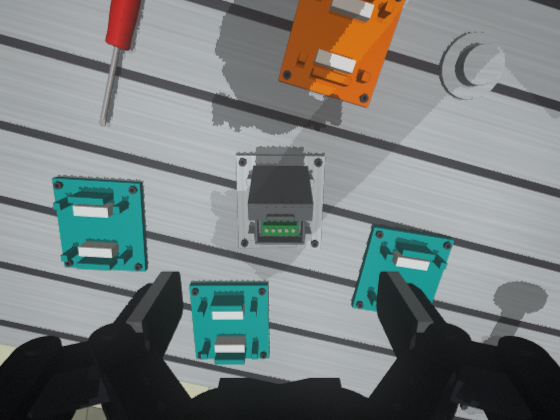

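```bash
python3 - <<'E'
from h import *
import pickle
P=pickle.load(open("w_box.pkl","rb"));s=shot("scene");t=shot("top");f=P[0]
c=[at_z(f,p,.01) for p in [(237,155),(324,154),(324,248.5),(239,247.5)]]  # hinge/-y?,...
for a in c: print(np.round(a,4))
c=np.array(c); print("centre",c.mean(0),"sides",[np.linalg.norm(c[i]-c[i-3]) for i in range(4)])
e=[c[3]-c[0],c[2]-c[1]];print("yaw x",[np.arctan2(v[1],v[0]) for v in e],"yaw y",[np.arctan2(-v[0],v[1]) for v in (c[1]-c[0],c[2]-c[3])])
# nest-plate in 2nd view by colour-free check: reproject
C=c.mean(0)[:2]
print("lid",tri([(s,(205.9,195.1)),(t,(358.9,207)),(f,(280.2,212.9))]))
# predicted points for several yaw/lid, in view0
for yaw in (.26,):
  ex=np.array([np.cos(yaw),np.sin(yaw),0]);ey=np.array([-ex[1],ex[0],0]);h=np.array([*C,.05])-.04*ex
  for th in (1.2,1.4,1.6):
    u=np.cos(th)*ex+np.sin(th)*np.array([0,0,1]);n=-np.sin(th)*ex+np.cos(th)*np.array([0,0,1])
    print(th,"rim front L/R",[np.round(proj(f,h+.076*u+k*ey)) for k in(-.028,.028)],"outer",[np.round(proj(f,h+.076*u+.018*n+k*ey)) for k in(-.028,.028)])
v=cv2.resize(np.hstack([f["img"][130:270,200:360],P[1]["img"][100:240,140:300]]),None,fx=2.4,fy=2.4,interpolation=cv2.INTER_CUBIC);cv2.imwrite("pics/z2.png",v[...,::-1])
E
```

```text
[ 0.5947 -0.2523  0.01  ]
[ 0.5676 -0.1548  0.01  ]
[ 0.6823 -0.1193  0.01  ]
[ 0.7087 -0.2241  0.01  ]
centre [ 0.63833591 -0.18764312  0.01      ] sides [np.float64(0.10126156905538394), np.float64(0.11999495589904394), np.float64(0.10804910008590024), np.float64(0.11736462710664748)]
yaw x [np.float64(0.24290208430771518), np.float64(0.29982323735707544)] yaw y [np.float64(0.27093340911350255), np.float64(0.2466238808182497)]
lid (array([ 0.61399879, -0.19685113,  0.12550986]), [np.float64(0.0017555429153325872), np.float64(0.00042207891960437284), np.float64(0.001345142984978794)])
1.2 rim front L/R [array([250., 226.]), array([313., 226.])] outer [array([249., 210.]), array([314., 210.])]
1.4 rim front L/R [array([249., 212.]), array([314., 212.])] outer [array([249., 193.]), array([315., 193.])]
1.6 rim front L/R [array([249., 195.]), array([315., 195.])] outer [array([248., 174.]), array([315., 174.])]
```

View pics/z2.png

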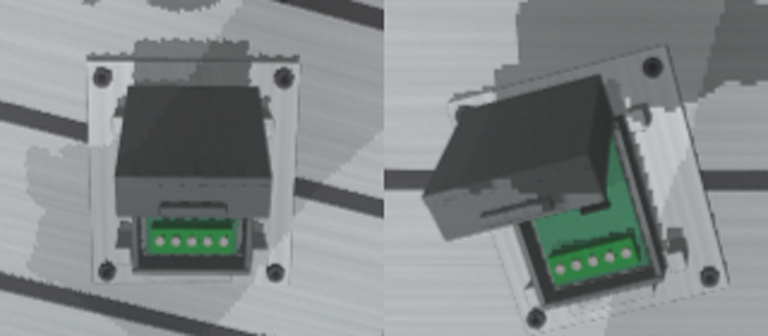

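```bash
cat > box.py <<'E'
from h import *
YAW=.265; C=np.array([.638,-.1885,0]); EX=np.array([np.cos(YAW),np.sin(YAW),0]); EY=np.array([-EX[1],EX[0],0]); EZ=np.array([0,0,1.])
def bx(x,y,z): return C+x*EX+y*EY+z*EZ   # nest frame -> world
E
python3 - <<'E'
from box import *
import pickle
P=pickle.load(open("w_box.pkl","rb"))
a,b,c,d=[at_z(P[0],p,.01) for p in [(242.5,162.1),(317.9,162.1),(244.6,242.9),(314.6,242.9)]]
m=(c+d-a-b)/2;print("screws centre",(a+b+c+d)/4,"yaw",np.arctan2(m[1],m[0]),a,b,c,d)
grab(20); rot=tool(YAW,0)
movep(bx(-.105,0,.20),rot)
move_l(bx(-.105,0,.116),.2)
F=[]
for th in (1.25,1.0,.75,.5,.3,.12):
    x=.06*np.cos(th)-.018*np.sin(th);z=.06*np.sin(th)+.018*np.cos(th)
    move_l(bx(-.04+x-.011,0,.05+z),.12); F.append(get_state()["contact_force"].round(1))
print(F)
q=bx(-.04+.055,0,.060)
print(move_l(q,.04,until_force=6),get_state()["position"],get_state()["contact_force"])
f=shot("scene","s_closed");print(get_state()["clock"])
E
```

```text
screws centre [ 0.63958851 -0.18873983  0.01      ] yaw 0.25288753616329374 [ 0.6012046  -0.24428982  0.01      ] [ 0.57853488 -0.15888649  0.01      ] [ 0.700663   -0.21867374  0.01      ] [ 0.67795157 -0.13310927  0.01      ]
[array([-0.2,  0.2,  0.5]), array([-0.4,  1. , -0.7]), array([ 0.1,  0.1, -0.1]), array([ 0.3, -0.4,  0.2]), array([-0.7,  0. , -0.7]), array([-0.6, -0.1, -0.9])]
True [ 0.64890543 -0.18602653  0.06793197] [-1.85009013  0.33888267  7.33516946]
12.1833
```

```bash
sed -i 's/YAW=.265; C=np.array(\[.638,-.1885,0\])/YAW=.258; C=np.array([.639,-.1886,0])/' box.py; python3 - <<'E'
from box import *
s=get_state()
print(move_l(np.array(s["position"])-[0,0,.004],.02,until_force=8),get_state()["position"][2],get_state()["contact_force"])
p=get_state()["position"].copy();p[2]=.16; move_l(p,.25); let_go()
movep(bx(-.04,0,.19),tool(YAW,0))
f=shot("wrist","w_shut")
for n in("case","case_mid","seam","lid_edge"): print(n,tip("wrist",n))
print("pred mid",proj(f,bx(0,0,.048)),"seam",proj(f,bx(.036,0,.05)),"top corners",[proj(f,bx(a,b,.068)).round(1) for a,b in((-.036,-.028),(-.036,.028),(.036,.028),(.036,-.028))])
v=f["img"].copy()
for a,b in((-.036,-.028),(-.036,.028),(.036,.028),(.036,-.028)):
    cv2.circle(v,tuple(proj(f,bx(a,b,.068)).round().astype(int).tolist()),1,(255,0,0),-1)
cv2.imwrite("pics/w_shut2.png",cv2.resize(v[100:330,150:410],None,fx=2.4,fy=2.4,interpolation=cv2.INTER_CUBIC)[...,::-1]);print(get_state()["clock"])
E
```

```text
True 0.06793430652928964 [-1.81438706  0.83628176  8.93979695]
case [(array([276.3, 227.7]), 0.91)]
case_mid [(array([277.8, 235.9]), 0.93)]
seam [(array([280.8, 272.9]), 0.95)]
lid_edge [(array([276.9, 275.8]), 0.9)]
pred mid [281.00049172 236.56848129] seam [281.03543641 272.70753844] top corners [array([247.3, 205.6]), array([314.8, 205.5]), array([312.4, 282.4]), array([249.8, 282.5])]
14.2917
```

View pics/w_shut2.png

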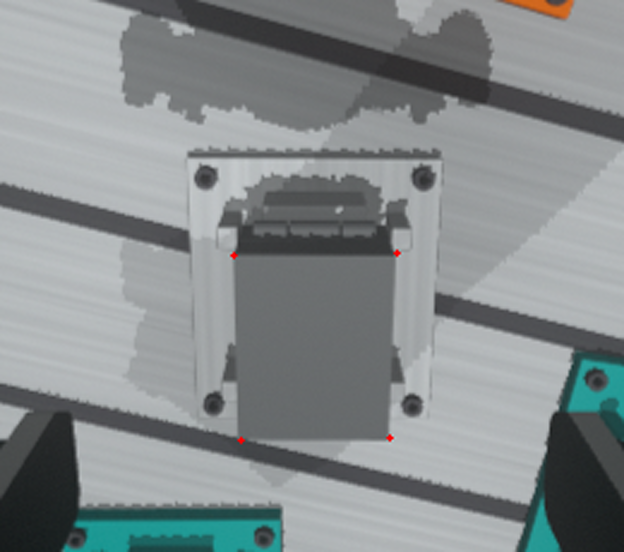

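```bash
cat >> box.py <<'E'
CY=.086; V=np.array([.6105,.1675,.1985]); RB=R.from_euler("zy",[CY,-.32]).as_matrix()
E
python3 - <<'E'
from box import *
import pickle
zt=.026
T=V-RB@[.036,0,.002]+RB@[0,0,zt-.048]; rot=tool(CY,.32)
print("T",T,ik(T,rot),ik(T-.08*RB[:,0],rot))
movep(bx(0,-.0005,.12),tool(YAW,0)); print(move_l(bx(0,-.0005,zt),.12,until_force=8))
print(get_state()["position"],bx(0,0,zt))
grab(45); s=get_state();print(s["finger_gap"],s["contact_force"],s["position"],s["clock"])
move_l(bx(0,-.0005,.16),.12)
s=get_state();print(s["finger_gap"],s["contact_force"])
pickle.dump(None,open("x.pkl","wb"))
f=shot("wrist","w_lift");print({n:tip("wrist",n) for n in("case_mid","seam","lid_edge")})
Pz=get_state()["position"]; d=Pz-bx(0,0,zt)
print("pred",proj(f,bx(0,0,.048)+d),proj(f,bx(.036,0,.05)+d),get_state()["clock"])
E
```

```text
T [0.58400341 0.16440781 0.16443581] [ 0.18136341  0.28073773 -0.50373456  0.47122935 -0.05676911  0.08634248] [ 0.19719338  0.18885465 -0.70918328  0.35855619 -0.06166829  0.1014217 ]
False
[ 0.63989681 -0.18951414  0.02714293] [ 0.639  -0.1886  0.026 ]
0.6475980609577839 [-0.98430367  0.01968965  4.53712529] [ 0.6397448  -0.18923724  0.02694506] 16.0167
0.6513705654106534 [-0.36153827  0.26615797 -1.97243066]
{'case_mid': [(array([280. , 298.8]), 0.77), (array([278.9, 387.6]), 0.59)], 'seam': [(array([276.9, 369. ]), 0.92)], 'lid_edge': [(array([278.5, 390. ]), 0.88)]}
pred [280.73929317 300.1273536 ] [280.7551406  373.83836501] 17.4833
```

```bash
python3 - <<'E'
from box import *
off=np.array([.0005,0,-.021])
T=V-RB@[.036,0,.002]+RB@off; rot=tool(CY,.32)
movep(T-.08*RB[:,0]+[0,0,.02],rot); move_l(T,.08); sleep(.4)
s=get_state();print(s["position"]-T,s["finger_gap"],s["contact_force"],s["clock"])
corn=[(x,y,z) for x in(-.036,.036) for y in(-.028,.028) for z in(-.02,.02)]
M=s["position"]-RB@off
im=[]
for c,b in(("wrist",(150,200)),("top",(110,110)),("scene",(280,160))):
    f=shot(c); f["img"]=f["img"].copy()
    print(c,{n:tip(c,n,1) for n in("case_mid","seam","lid_edge","camera")},"pred",proj(f,M).round(1),proj(f,V).round(1),proj(f,M+RB@[.036,0,.011]).round(1))
    k=8 if c!="wrist" else 1
    if c=="wrist": v=f["img"][200:420,170:390]; p0=(170,200);k=2
    else:
        q=proj(f,V);p0=(int(q[0])-45,int(q[1])-45);v=f["img"][p0[1]:p0[1]+90,p0[0]:p0[0]+90];k=4
    v=cv2.resize(v,(400,400),interpolation=cv2.INTER_CUBIC);sc=400/(220 if c=="wrist" else 90)
    for x in corn: cv2.circle(v,tuple(((proj(f,M+RB@x)-p0)*sc).round().astype(int).tolist()),2,(255,0,0),-1)
    im.append(v)
cv2.imwrite("pics/pres.png",cv2.resize(np.hstack(im),(800,267),interpolation=cv2.INTER_AREA)[...,::-1]);print(get_state()["clock"])
E
```

```text
[-1.04606290e-04  1.20687081e-05  1.02853006e-04] 0.6505282211145998 [-0.79650849 -0.89200851 -2.95070282] 20.375
wrist {'case_mid': [(array([280.4, 298.1]), 0.95)], 'seam': [(array([278.8, 371. ]), 0.73)], 'lid_edge': [(array([281.7, 389.1]), 0.73)], 'camera': []} pred [281.1 296.2] [281.  369.6] [281.2 386.1]
top {'case_mid': [(array([198.1, 222.6]), 0.93)], 'seam': [(array([198.4, 207.9]), 0.71)], 'lid_edge': [(array([196.7, 210.8]), 0.67)], 'camera': []} pred [201.7 225.4] [198.9 209.7] [198.1 210.8]
scene {'case_mid': [(array([346.9, 183.7]), 0.72)], 'seam': [(array([346.4, 189.2]), 0.7)], 'lid_edge': [(array([349.9, 185.4]), 0.6)], 'camera': [(array([354.2, 222.2]), 0.84)]} pred [346.  182.8] [347.7 190.5] [348.3 187.5]
21.125
```

View pics/pres.png

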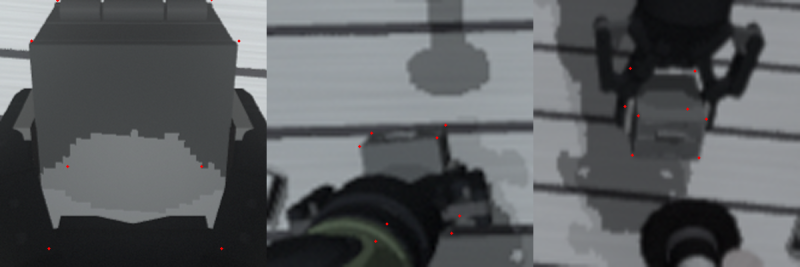

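```bash
python3 - <<'E'
from cell import *
s=get_state();print(s["position"],s["finger_gap"],abs(s["joint_velocities"]).max(),s["clock"]);sign_off()
E
```

```text
[0.58417692 0.16444379 0.16553993] 0.6487946333521153 0.0016613764472331104 21.125
the job is handed in; nothing more can be done
```

I shut the lid with closed fingers, pressing down until contact. I then gripped the box across its sides at seam height with 45 N, lifted it out of the nest and presented it to the camera. I handed in at 21.1 s of the 48 s allowed, with the arm still and the box held.

**Checks that agreed**
- **Lid:** the tip stopped at z = 67.9 mm; a shut lid's top is at 68 mm. The wrist picture showed the closed outline matching the model to about 1 px.
- **Pose:** the arm was within 0.2 mm of its target at the view point I estimated, about (0.6105, 0.1675, 0.1985) m. In the scene, top and wrist pictures, the networks' seam and case points were mostly within about 2.5 px of prediction. The worst was the case centre in the top view, about 4.5 px off with the arm partly hiding it.
- **Grip:** the finger opening stayed steady at 0.65 from the grasp to the end.
- **Other objects:** I moved nothing else on purpose. I did not check the flange, motor and screwdriver again at the end.

**Where measurements disagreed**
- **Lens position along its axis:** sightings of the lens alone gave x = 0.7275 m. The fit that also used the post gave 0.724 m, which I used, so the distance to the lens could be off by about 3 mm.
- **Camera direction:** the estimates of its turn about the vertical ran from 0.082 to 0.094 rad, and I used 0.086.
- **Camera foot:** a rough reading of its front edge put the post about 15 mm nearer the robot than the fit did. I gave that little weight because the foot's height was a guess.

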